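# Back the hat-form index wheel off by one notch

## Robot

A 6-joint arm with a two-finger parallel gripper is mounted at the origin on the work surface. World frame = base frame: x ahead of the robot, y to its left, z up, the work surface at z = 0. Lengths are in m, angles in rad, forces in N, time in s.
With the tool pointing down it reaches from about 0.375 to 0.9 m from the base axis. Payload 3.1 kg.
Tool frame: the origin (TCP) lies midway between the tips of the shut fingers; the grasp point (between the pads) lies 19 mm behind it; y points along the fingers, x is the direction in which the jaws open and shut, and the axes are right-handed (so a half turn about y gives the same grasp; the last joint's range is limited). The gripper opens to 87 mm and grips with 3 to 60 N. Pads are 19 mm wide; open, the fingers measure 117 mm over their backs; the gripper's body (75 mm by 190 mm) begins 51 mm behind the grasp point.
Start: joints at [-1.45, 0.527, 1.433, -0, 1.181, -0.178], TCP at [0.184, -0.597, 0.223] pointing down, gripper open.
Joint ranges: [-3.08, 3.08], [-0.75, 2.2], [0.22, 2.44], [-1.43, 4.57], [0, 2.65], [-2.85, 2.85]. Speed limits (rad/s): [2.79, 2.79, 3.14, 3.14, 3.14, 3.14].

## Interface

Orientations are given as a unit quaternion [x, y, z, w].
In Python, from rig import * gives the robot as it stands.
- The arm moves only by the tool jog_arm, never from a script. Its argument "series" is a list of rows, each a list of 7 numbers: the shift along the tool's x, y, z in mm, then the turn, a rotation vector about the tool's x, y, z in rad, then the gripper's target within -1 to 1 (shut at 1, half-way at 0, fully open at -1). A call has 1 to 20 rows; each row is the pose to reach, as a shift and turn from the pose commanded when the call began, along the tool's axes at that moment; what a row does not reach only later rows make up. A row lasts 1/8 s, in which the tool goes at most 62.5 mm and 10.7 degrees, less where a joint would pass 70% of its speed; a pose out of reach is approached as far as the arm can. A call with a gripper value outside its range is refused whole. The fingers move at their own pace and stop on an object; "grip_force" is the grip in N (left out, the last holds). Time passes only in rows, so rows that repeat a pose let the fingers close. It gives the time, the measured TCP pose, the force and the opening at its end, in the units of the state.
- get_obs(): the state, without advancing time (a new reading comes with each control period).
- camera(name): name is "scene" or "top" or "wrist"; returns a dict with "img" (420x560x3 uint8, red, green, blue), "depth" (420x560 float32, m along the optical axis (not along the pixel's ray), 0 where there is no reading), "camera_matrix" (3x3 intrinsics, pixels), "rvec" (rotation vector, rad) and "tvec" (3), from world to camera coordinates, as OpenCV has them. Camera axes: x right, y down, z forward; pixel columns grow to the right and rows downward; lengths in m; the calibration is good to about 2 mm. A picture is of the moment at which its call begins.
- hand_in(): hands the job in, once; it reports no verdict.
The state is a dict: "time": time; "q": joint angles; "joint_velocities": joint speeds; "joint_torque": joint torques, N m; "position": TCP position; "tool_rot": TCP orientation; "ft_force": force on the tool from outside, world axes, zero at the start; "moment": the same for the moment, N m; "grip_width": finger opening in m.
Only numpy, scipy, OpenCV 4.12 (cv2) and the standard library are available. Lean on these libraries where they do the work, as an engineer would, in place of code of your own. Each camera call takes 0.05 s, during which the arm holds its last target.

## Task

With a fingertip, lift the ratchet pawl clear of the teeth, then push the wheel backward (counter-clockwise seen from above) by one notch, and press the pawl fully down again into the next tooth gap. Nothing is to be gripped: the hat form stays standing in the middle of the wheel, the locating pin on the base plate, and everything else on the bench stays where it is.

Things in the scene. Friction and masses are not known exactly. Their poses are not given: they have to be found in the camera images.
- stand: Fixed index stand: grey round base plate, radius 160 mm, top at 12 mm, bolted down. Origin: centre of its underside, on the wheel's upright axis; z up. Its x axis points from the wheel's axis to where the pawl's nose enters the teeth (97 mm out); the pawl lies along its y axis (nose at y 0, hinge pin at y 90 mm). Its place and yaw vary.
- wheel (a joint): Angle of the ratchet wheel about its upright axis, rad; grows counter-clockwise seen from above = BACKWARD, the way the pawl blocks. One notch = 0.524 (12 teeth). Starts between -0.13 and -0.04; with the pawl down it stops near +0.01. The lowered pawl drops into the next gap at 0.37 to 0.50; at 0.31 to 0.37 it lands on the foot of a ramp, above 0.51 on a tooth top.
- wheel_top (a point): Centre of the wheel's upper face, 38 mm high. Dark steel disc, radius 110 mm, with 12 saw teeth on its upper face between radii 84 and 110 mm, tops at 50 mm. Each gap has a flat floor 14 degrees wide, a steep wall at its clockwise end, a ramp at the other. With the pawl up the wheel turns with light friction (2 to 3 N at a peg) and stays where it is left.
- pawl (a joint): Angle of the pawl about its level hinge pin, rad: 0 = nose down on the floor of a tooth gap; grows as the nose rises; end stop at 1.05. Above 0.2 the nose is clear of the teeth. Stiff hinge: it stays at any angle where it is left, does not fall by itself, and must be pressed down again (2 N on the bar near the nose).
- pawl_pin (a point): Centre of the pawl's hinge pin, 58 mm high, at x 97, y 90 mm in the stand's frame, between two aluminium cheeks (31 mm over both, 22 mm along y, tops at 68 mm). It does not move.
- pawl_nose (a point): Lower end of the pawl's nose, 90 mm from the pin; moves with the pawl. The pawl is a steel bar 12 mm wide and 10 mm high, running level from the pin to the nose when down (top at 63 mm); the nose is an 8 mm thick block that reaches 19 mm below pin height.
- pawl_thumb (a point): Top end of the pawl's thumb piece, about 105 mm high when the pawl is down; moves with the pawl. The thumb piece, 14 mm wide, 8 mm thick, 50 mm long, rises from the pin and leans 0.35 rad towards the nose when the pawl is down; pushing it level away from the nose, past the pin (stand's +y), with about 5 N, lifts the nose.
- form: Loose aluminium hat form, 88 mm across, 58 mm high, on four feet, standing in the middle of the wheel (its top at 96 mm); origin: centre of its underside, on the wheel's axis. It rides round with the wheel; leave it standing there.
- pin: Loose steel locating pin, 14 mm thick with a 20 mm head, 50 mm high, standing on the stand's base plate at x 104, y -86 mm in the stand's frame; origin: centre of its underside. Leave it.
- peg0 (a point): One of six upright steel pegs fixed on the wheel, 10 mm thick, 72 mm from its axis, 60 degrees apart, from the disc (38 mm) up to 85 mm; this point is on its axis 70 mm high. At wheel angle 0 it stands at 30 degrees from the stand's x axis, counter-clockwise from above. For pushing the wheel round.
- peg1 (a point): One of six upright steel pegs fixed on the wheel, 10 mm thick, 72 mm from its axis, 60 degrees apart, from the disc (38 mm) up to 85 mm; this point is on its axis 70 mm high. At wheel angle 0 it stands at 90 degrees from the stand's x axis, counter-clockwise from above. For pushing the wheel round.
- peg2 (a point): One of six upright steel pegs fixed on the wheel, 10 mm thick, 72 mm from its axis, 60 degrees apart, from the disc (38 mm) up to 85 mm; this point is on its axis 70 mm high. At wheel angle 0 it stands at 150 degrees from the stand's x axis, counter-clockwise from above. For pushing the wheel round.
- peg3 (a point): One of six upright steel pegs fixed on the wheel, 10 mm thick, 72 mm from its axis, 60 degrees apart, from the disc (38 mm) up to 85 mm; this point is on its axis 70 mm high. At wheel angle 0 it stands at 210 degrees from the stand's x axis, counter-clockwise from above. For pushing the wheel round.
- peg4 (a point): One of six upright steel pegs fixed on the wheel, 10 mm thick, 72 mm from its axis, 60 degrees apart, from the disc (38 mm) up to 85 mm; this point is on its axis 70 mm high. At wheel angle 0 it stands at 270 degrees from the stand's x axis, counter-clockwise from above. For pushing the wheel round.
- peg5 (a point): One of six upright steel pegs fixed on the wheel, 10 mm thick, 72 mm from its axis, 60 degrees apart, from the disc (38 mm) up to 85 mm; this point is on its axis 70 mm high. At wheel angle 0 it stands at 330 degrees from the stand's x axis, counter-clockwise from above. For pushing the wheel round.
- crown_form: Bystander: large aluminium hat form on four feet, 116 mm across, 105 mm high, beyond the stand; origin: centre of its underside. Leave it alone.
- brim_form: Bystander: flat aluminium brim form, 120 mm across, 56 mm high, beyond the stand; origin: centre of its underside. Leave it alone.
- sprayer: Bystander: white plastic bottle with a red cap, 68 mm across, 190 mm high, left of the stand; origin: centre of its underside. Leave it alone.
- tin: Bystander: plain steel can, 72 mm across, 90 mm high, beyond the stand; origin: centre of its underside. Leave it alone.
- spanner: Bystander: open-ended spanner 180 mm long, lying right of the stand; origin: centre of its underside. Leave it alone.
- mallet: Bystander: hammer 260 mm long, lying left of the stand; origin: centre of its underside. Leave it alone.
There are look-alikes about, which are no part of the job. What is shaped like the form but blue or pink is not meant.

How it is judged:
On the way, in this order (a step that is already met when the one before it is completed fails the run):
1. the pawl is lifted clear of the teeth, the wheel still in its old notch (value of joint pawl above 0.2 rad and value of joint wheel between -0.25 and 0.1 rad), for 0.2 s.
2. with the pawl up, the wheel is pushed backward towards the next notch (value of joint pawl above 0.15 rad and value of joint wheel above 0.28 rad), for 0.1 s.
At the end, for the whole second after the job is handed in: Pawl down in the next tooth gap (angle below 0.05 rad), wheel one notch back (0.29 to 0.56 rad) and at rest; hat form upright within 15 mm of the middle of the wheel, pin upright within 15 mm of its place, all else within 20 mm (value of joint pawl below 0.05 rad and value of joint wheel between 0.29 and 0.56 rad and velocity of joint wheel between -0.05 and 0.05 rad/s and not (x of form in the frame of stand above 0.015 m or x of form in the frame of stand below -0.015 m or y of form in the frame of stand above 0.015 m or y of form in the frame of stand below -0.015 m or z of form in the frame of stand above 0.053 m or z of form in the frame of stand below 0.023 m) and angle between form's own z axis and vertical below 0.15 rad and not (x of pin in the frame of stand above 0.119 m or x of pin in the frame of stand below 0.089 m or y of pin in the frame of stand above -0.071 m or y of pin in the frame of stand below -0.101 m or z of pin in the frame of stand above 0.027 m or z of pin in the frame of stand below -0.003 m) and angle between pin's own z axis and vertical below 0.2 rad and distance of each of crown_form, brim_form, sprayer, tin, spanner, mallet from where it was at the start of the episode below 0.02 m); the robot touches nothing.
It fails at once if the hat form is lifted, tipped or shoved more than 15 mm from the wheel's middle (x of form in the frame of stand above 0.015 m or x of form in the frame of stand below -0.015 m or y of form in the frame of stand above 0.015 m or y of form in the frame of stand below -0.015 m or z of form in the frame of stand above 0.053 m or z of form in the frame of stand below 0.023 m or angle between form's own z axis and vertical above 0.3 rad).
It fails at once if the locating pin is lifted, knocked over or moved more than 15 mm (x of pin in the frame of stand above 0.119 m or x of pin in the frame of stand below 0.089 m or y of pin in the frame of stand above -0.071 m or y of pin in the frame of stand below -0.101 m or z of pin in the frame of stand above 0.027 m or z of pin in the frame of stand below -0.003 m or angle between pin's own z axis and vertical above 0.4 rad).
It fails at once if a bystander is moved more than 20 mm or lifted (distance of any of crown_form, brim_form, sprayer, tin, spanner, mallet from where it was at the start of the episode above 0.02 m).
It fails at once if the wheel is turned back two notches (value of joint wheel above 0.9 rad).
It fails at once if the wheel is run forward a notch (value of joint wheel below -0.4 rad).
It also fails if it takes over 51 s, if anything falls off the work surface, if the arm or the gripper's body presses on something with over 40 N, if the wrist force passes 120 N, or if a joint passes its speed limit or range.

## Working session

There is one attempt and no reset: what is moved stays moved. The work goes in short steps, Python scripts to look and compute and a tool call to move; the robot and the scene stay as the last step left them, time stands still between calls to the robot, and variables do not carry over. Pictures are saved under pics/ and viewed, and the job is handed in when it is done.

Besides the shell and the picture viewer there is one more tool, called after "Emit:" as name(argument=value, ...), one argument or row to a line, values as JSON. jog_arm: Moves the arm, as the interface text tells. Its arguments: {"type":"object","properties":{"series":{"type":"array","items":{"type":"array","items":{"type":"number"}}},"grip_force":{"type":"number"}},"required":["series"]}

```bash
mkdir -p pics; ls; python3 - <<'E'
from rig import *
import cv2,numpy as np
o=get_obs();print({k:np.round(v,3) for k,v in o.items()})
for n in("top","scene"):
    c=camera(n);cv2.imwrite(f"pics/{n}0.png",c["img"][:,:,::-1]);np.savez(f"{n}0.npz",**c)
    print(n,np.round(c["camera_matrix"],1),c["rvec"],c["tvec"])
E
```

```text
pics
{'time': np.float64(0.0), 'q': array([-1.451,  0.528,  1.434,  0.   ,  1.181, -0.178]), 'joint_velocities': array([ 0.   , -0.   , -0.001, -0.001,  0.001,  0.   ]), 'joint_torque': array([  0.   , -44.004, -17.659,   0.063,   0.058,  -0.   ]), 'position': array([ 0.184, -0.597,  0.222]), 'tool_rot': array([-0.568,  0.421, -0.42 ,  0.569]), 'ft_force': array([-0.556, -0.169,  0.334]), 'moment': array([-0.014,  0.045,  0.012]), 'grip_width': np.float64(0.087)}
top [[402.6   0.  279.1]
 [  0.  402.6 211.9]
 [  0.    0.    1. ]] [ 2.13753434 -2.13722856  0.15923883] [-3.01005103e-04  5.67507737e-01  1.38800710e+00]
scene [[500.5   0.  283.8]
 [  0.  500.5 211. ]
 [  0.    0.    1. ]] [ 1.85676944  1.26883718 -0.70281658] [-0.20815783 -0.20667015  1.92356978]
```

View pics/top0.png

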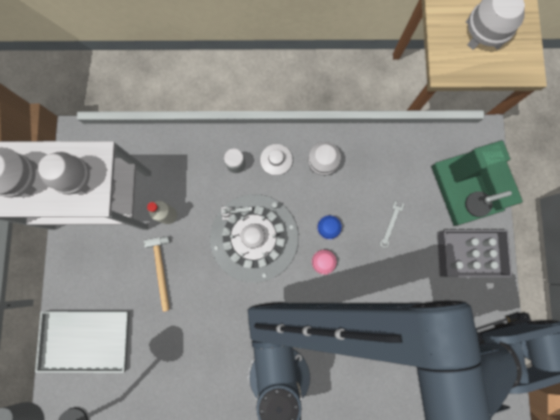

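View pics/scene0.png

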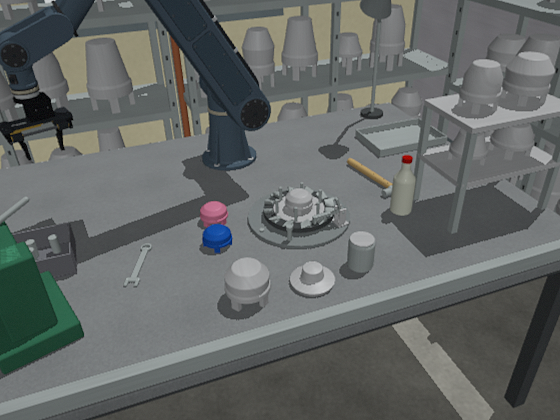

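The top view shows the stand at about px (255,236) and the pawl near (238,211). The blue and pink look-alikes are at (329,227) and (324,262). I'll enlarge the stand and compute a point cloud.

```bash
cat > h.py <<'E'
import numpy as np,cv2
def cloud(c):
    K=c["camera_matrix"];R=cv2.Rodrigues(np.asarray(c["rvec"],float))[0];d=c["depth"]
    v,u=np.mgrid[:d.shape[0],:d.shape[1]]
    P=np.stack([(u-K[0,2])/K[0,0]*d,(v-K[1,2])/K[1,1]*d,d],-1)
    return (P-np.asarray(c["tvec"]).ravel())@R
def proj(c,p):
    return cv2.projectPoints(np.asarray(p,float).reshape(-1,1,3),np.asarray(c["rvec"],float),np.asarray(c["tvec"],float),c["camera_matrix"],None)[0].reshape(-1,2)
def crop(c,u0,v0,w,h,s,fn):
    cv2.imwrite(fn,cv2.resize(np.ascontiguousarray(c["img"][v0:v0+h,u0:u0+w,::-1]),None,fx=s,fy=s,interpolation=cv2.INTER_CUBIC))
E
python3 - <<'E'
from h import *
c=dict(np.load("top0.npz"));crop(c,205,186,100,100,6,"pics/t1.png")
P=cloud(c)
for uv in((255,236),(220,250),(290,210)):print(uv,P[uv[1],uv[0]].round(3))
s=dict(np.load("scene0.npz"));crop(s,240,170,120,85,6,"pics/s1.png")
z=P[...,2];sub=z[195:280,205:305]
# base plate mask z~12mm
Q=P[180:295,200:310].reshape(-1,3);m=(abs(Q[:,2]-.012)<.004);print(m.sum())
b=Q[m]
from scipy.optimize import least_squares
m2=b; print(b.min(0),b.max(0), (b.min(0)+b.max(0))/2)
E
```

```text
(255, 236) [0.476 0.081 0.099]
(220, 250) [0.434 0.211 0.015]
(290, 210) [ 0.581 -0.04   0.004]
2345
[ 0.28280038 -0.1072269   0.00800228] [0.69067082 0.28907037 0.01599468] [0.4867356  0.09092173 0.01199848]
```

View pics/t1.png

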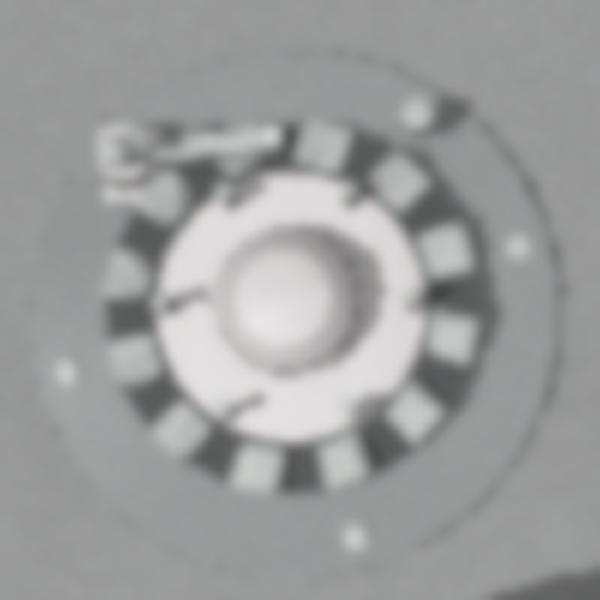

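View pics/s1.png

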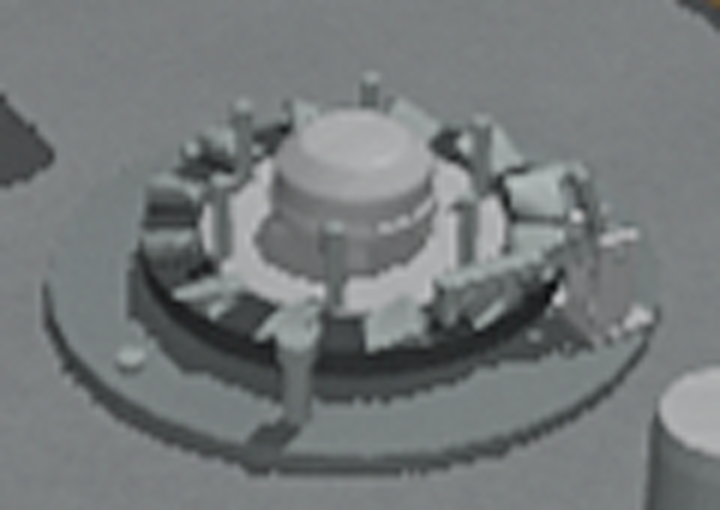

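In the crop the hinge is at (125,150), the nose at (280,135), the pin at (417,110) and the wheel centre about (297,305). So stand +x points roughly along world +x, and +y roughly along world +y. I'll make a coarse fit, then plan a closer look with the wrist camera.

```bash
cat >> h.py <<'E'
def atz(c,uv,z):
    K=c["camera_matrix"];R=cv2.Rodrigues(np.asarray(c["rvec"],float))[0];t=np.asarray(c["tvec"]).ravel()
    uv=np.atleast_2d(uv).astype(float)
    r=np.c_[(uv[:,0]-K[0,2])/K[0,0],(uv[:,1]-K[1,2])/K[1,1],np.ones(len(uv))]@R
    C=-R.T@t
    return C+r*((z-C[2])/r[:,2])[:,None]
E
python3 - <<'E'
from h import *
from rig import *
from scipy.spatial.transform import Rotation as Ro
c=dict(np.load("top0.npz"))
f=lambda x,y:(205+(x+.5)/6-.5,186+(y+.5)/6-.5)
print("ctr50",atz(c,f(297,305),.05),"hinge",atz(c,f(125,150),.063),"nose",atz(c,f(278,136),.063),"pin",atz(c,f(417,108),.062))
P=cloud(c)
for n,uv in dict(tin=(234,158),brim=(276,158),crown=(324,156),sprayer=(155,210),blue=(329,227),pink=(324,262)).items():print(n,P[uv[1],uv[0]].round(3))
o=get_obs();R=Ro.from_quat(o["tool_rot"]).as_matrix();print(R.round(3))
w=camera("wrist");Rw=cv2.Rodrigues(np.asarray(w["rvec"],float))[0];C=-Rw.T@np.asarray(w["tvec"]).ravel();print("cam in tool",R.T@(C-o["position"]),(Rw@R).T.round(3), w["camera_matrix"])
cv2.imwrite("pics/w0.png",w["img"][:,:,::-1])
E
```

```text
ctr50 [[0.47948468 0.08744491 0.05      ]] hinge [[0.56930537 0.18830699 0.063     ]] nose [[0.57757982 0.09871143 0.063     ]] pin [[0.59438254 0.01728304 0.062     ]]
tin [0.752 0.158 0.092]
brim [0.763 0.011 0.054]
crown [ 0.755 -0.157  0.103]
sprayer [0.553 0.399 0.18 ]
blue [ 0.512 -0.175  0.059]
pink [ 0.39  -0.156  0.057]
[[ 0.294 -0.     0.956]
 [-0.956  0.002  0.294]
 [-0.002 -1.     0.   ]]
cam in tool [ 0.0001897  -0.1625101   0.07731329] [[ 1.    -0.     0.   ]
 [-0.    -0.284  0.959]
 [-0.    -0.959 -0.284]] [[357.02446699   0.         275.83585085]
 [  0.         357.02446699 204.44895964]
 [  0.           0.           1.        ]]
```

View pics/w0.png

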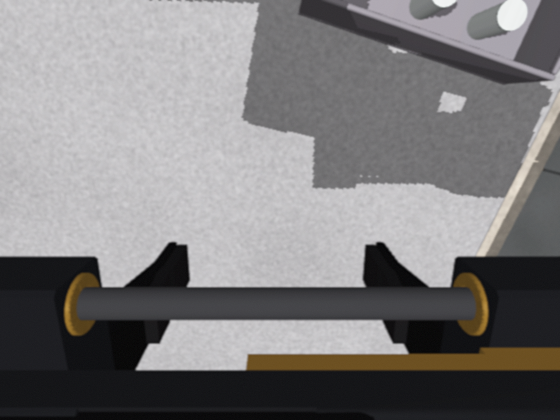

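Emit:
jog_arm(
  series=[
    [0,-110,0,0,0,0,1],
    [0,-110,0,0,0,0,1],
    [-580,-110,510,0,0.183,0,1],
    [-580,-110,510,0,0.183,0,1],
    [-580,-110,510,0,0.183,0,1],
    [-580,-110,510,0,0.183,0,1],
    [-580,-110,510,0,0.183,0,1],
    [-580,-110,510,0,0.183,0,1],
    [-580,-110,510,0,0.183,0,1],
    [-580,-110,510,0,0.183,0,1],
    [-580,-110,510,0,0.183,0,1],
    [-580,-110,510,0,0.183,0,1],
    [-580,-110,510,0,0.183,0,1],
    [-580,-110,510,0,0.183,0,1],
    [-580,-110,510,0,0.183,0,1],
    [-580,-110,510,0,0.183,0,1],
    [-580,-110,510,0,0.183,0,1],
    [-580,-110,510,0,0.183,0,1],
  ],
  grip_force=40,
)

```text
time: 2.4
position: [0.5003, 0.106, 0.3326]
tool_rot: [0.528, -0.471, 0.471, -0.528]
ft_force: [-0.2, 0.7, 0.7]
grip_width: 0.0009
```

```bash
python3 - <<'E'
from h import *
from rig import *
from scipy.spatial.transform import Rotation as Ro
o=get_obs();print(o["time"],o["position"].round(4),o["q"].round(3),Ro.from_quat(o["tool_rot"]).as_matrix().round(3),o["grip_width"])
w=camera("wrist");np.savez("w1.npz",**w);cv2.imwrite("pics/w1.png",cv2.resize(w["img"][:,:,::-1],(800,600),interpolation=cv2.INTER_CUBIC))
t=camera("top");np.savez("top1.npz",**t)
E
```

```text
2.4 [0.5003 0.106  0.3326] [-0.01   0.253  1.563 -0.     1.327  1.447] [[ 0.114 -0.     0.993]
 [-0.993 -0.     0.114]
 [ 0.    -1.    -0.   ]] 0.0008748614468023139
```

View pics/w1.png

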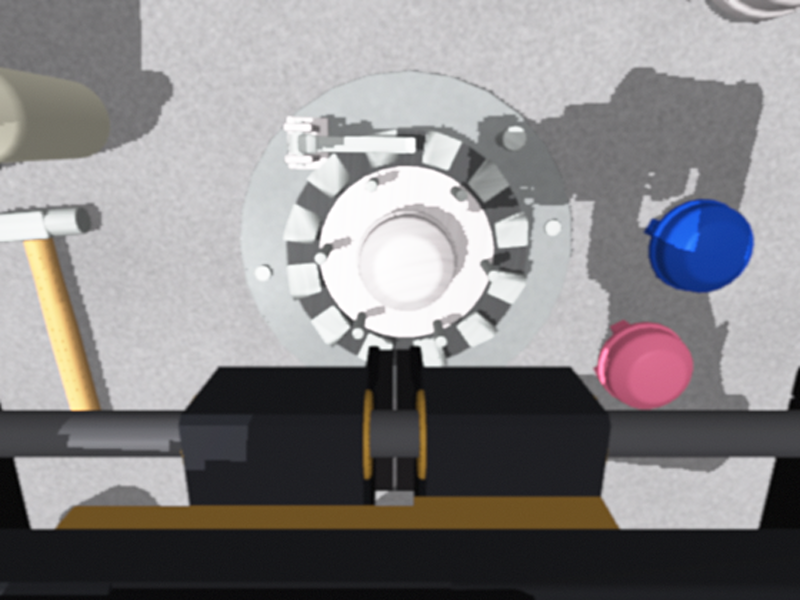

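The wrist view is clear. In the 800x600 picture the nose end is at (414,145), the cheeks around (304,142), the pin head at (514,138), and the six peg tops at (372,184), (462,192), (490,268), (440,341), (358,333) and (321,258). I'll fit pose and wheel angle to these points and check with an overlay.

```bash
cat > fit.py <<'E'
from h import *
from scipy.optimize import least_squares
w=dict(np.load("w1.npz"))
pt={1:(321,258),0:(372,184),5:(462,192),4:(490,268),3:(440,341),2:(358,333)}
# assign: image up=+x stand, left=+y
obs=np.array([pt[i] for i in range(6)]+[(514,138)])*.7
def S(p,l):
    c,s=np.cos(p[2]),np.sin(p[2]);l=np.asarray(l,float);return np.c_[p[0]+c*l[:,0]-s*l[:,1],p[1]+s*l[:,0]+c*l[:,1],l[:,2]]
def model(p):
    a=np.radians(30+60*np.arange(6))+p[3]
    return np.r_[np.c_[72*np.cos(a),72*np.sin(a),85+0*a],[[104,-86,62]]]/1000
if __name__=="__main__":
    def res(p):return (proj(w,S(p,model(p)))-obs).ravel()
    r=least_squares(res,[.479,.087,.11,-.08],x_scale=[.01,.01,.1,.1]);p=r.x
    print(p.round(4),res(p).reshape(-1,2).round(2));np.save("p.npy",p)
    im=cv2.resize(w["img"][:,:,::-1],(800,600),interpolation=cv2.INTER_CUBIC)
    def dot(l,c):
        for q in proj(w,S(p,np.array(l)/1000.))/.7:cv2.circle(im,tuple(int(v) for v in q),2,c,-1)
    t=np.linspace(0,2*np.pi,90)
    dot(np.c_[160*np.cos(t),160*np.sin(t),12+0*t],(0,255,0));dot(np.c_[110*np.cos(t),110*np.sin(t),38+0*t],(0,0,255))
    dot(model(p)*1000,(255,0,0))
    dot([(97,90,68),(97,0,63),(91,0,63),(103,0,63),(97+15.5,90+11,68),(97-15.5,90+11,68),(97+15.5,79,68),(97-15.5,79,68),(97,73,105)],(0,0,255))
    dot(np.c_[44*np.cos(t),44*np.sin(t),60+0*t],(255,0,255))
    cv2.imwrite("pics/ov1.png",im[60:380,220:620].repeat(2,0).repeat(2,1)[:600])
E
python3 fit.py
```

```text
[ 0.4808  0.0927  0.0915 -0.0703] [[-1.84  0.25]
 [-0.9  -0.56]
 [-0.06 -0.86]
 [ 0.87 -1.41]
 [ 2.29  3.43]
 [-1.46  0.64]
 [ 1.29 -1.34]]
```

View pics/ov1.png

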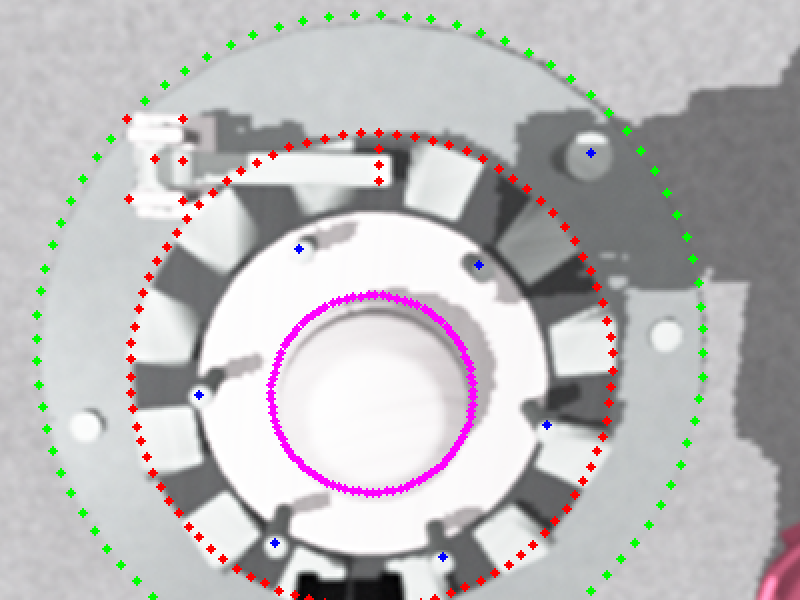

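```bash
python3 - <<'E'
from h import *
from fit import S
w=dict(np.load("w1.npz"));P=cloud(w)
p=np.load("p.npy")
z=P[...,2];v=(w["depth"]>0)
# height picture
Q=P[v];Q=Q[(np.hypot(Q[:,0]-p[0],Q[:,1]-p[1])<.2)]
h,e=np.histogram(Q[:,2]*1000,bins=np.arange(-10,120,4));print(list(zip(e.astype(int),h)))
hm=np.clip(z*1000,0,110)/110*255
im=cv2.applyColorMap(hm.astype(np.uint8),cv2.COLORMAP_JET);im[~v]=0
cv2.imwrite("pics/hm.png",cv2.resize(im[40:270,150:440],None,fx=2.6,fy=2.6,interpolation=cv2.INTER_NEAREST))
E
```

```text
[(np.int64(-10), np.int64(0)), (np.int64(-6), np.int64(79)), (np.int64(-2), np.int64(17546)), (np.int64(2), np.int64(704)), (np.int64(6), np.int64(74)), (np.int64(10), np.int64(15008)), (np.int64(14), np.int64(810)), (np.int64(18), np.int64(232)), (np.int64(22), np.int64(13)), (np.int64(26), np.int64(13)), (np.int64(30), np.int64(11)), (np.int64(34), np.int64(2377)), (np.int64(38), np.int64(10380)), (np.int64(42), np.int64(1261)), (np.int64(46), np.int64(1661)), (np.int64(50), np.int64(1005)), (np.int64(54), np.int64(47)), (np.int64(58), np.int64(276)), (np.int64(62), np.int64(1188)), (np.int64(66), np.int64(327)), (np.int64(70), np.int64(77)), (np.int64(74), np.int64(86)), (np.int64(78), np.int64(399)), (np.int64(82), np.int64(901)), (np.int64(86), np.int64(622)), (np.int64(90), np.int64(1342)), (np.int64(94), np.int64(637)), (np.int64(98), np.int64(15)), (np.int64(102), np.int64(81)), (np.int64(106), np.int64(23)), (np.int64(110), np.int64(0)), (np.int64(114), np.int64(0))]
```

View pics/hm.png

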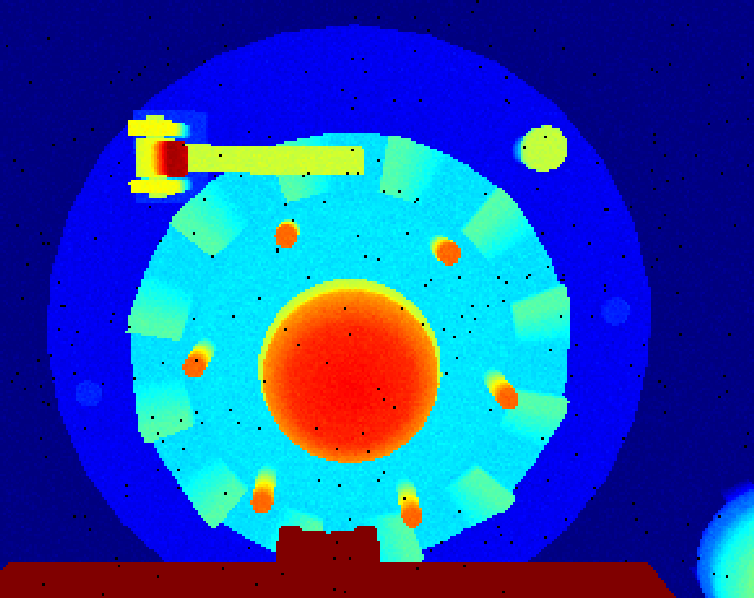

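The depth map resolves everything cleanly, with peg tops in orange and the pin, bar, cheeks and thumb separate. I'll fit the pose from it.

```bash
cat > fit2.py <<'E'
from h import *
from scipy.optimize import least_squares
def Sinv(p,X):
    c,s=np.cos(p[2]),np.sin(p[2]);d=X-[p[0],p[1],0];return np.c_[c*d[:,0]+s*d[:,1],-s*d[:,0]+c*d[:,1],d[:,2]]
def blobs(P,v,lo,hi,amin):
    m=((P[...,2]>lo)&(P[...,2]<hi)&v).astype(np.uint8)
    n,l,st,_=cv2.connectedComponentsWithStats(m);out=[]
    for i in range(1,n):
        if st[i,4]>=amin: out.append(P[l==i])
    return out
E
python3 - <<'E'
from fit2 import *
w=dict(np.load("w1.npz"));P=cloud(w);v=w["depth"]>0
p0=np.load("p.npy")
near=v&(np.hypot(P[...,0]-p0[0],P[...,1]-p0[1])<.2)
rr=np.hypot(P[...,0]-p0[0],P[...,1]-p0[1])
pegs=[(b[:,:2].mean(0),len(b)) for b in blobs(P,near&(rr>.055)&(rr<.085),.080,.092,20)]
pegs=np.array([x for x,n in pegs]);print(pegs.round(4))
c0=least_squares(lambda c:np.hypot(*(pegs-c[:2]).T)-.072,p0[:2]).x;print("centre from pegs",c0,np.hypot(*(pegs-c0).T).round(4))
# plate edge
m=cv2.morphologyEx(((P[...,2]>.006)&near).astype(np.uint8),cv2.MORPH_CLOSE,np.ones((5,5)))
m2=cv2.erode(m,np.ones((3,3)));ed=(m>0)&(m2==0)&near&(P[...,2]<.016)&(P[...,2]>.008)&(rr>.14)&(P[...,0]>.40)
E=P[ed][:,:2]
c1=least_squares(lambda c:np.hypot(*(E-c[:2]).T)-c[2],[*p0[:2],.16],loss="soft_l1",f_scale=.002).x;print("plate",c1,len(E))
pin=[b for b in blobs(P,near&(rr>.115)&(rr<.15),.056,.068,60)]
for b in pin:print("blob",b[:,:2].mean(0),np.ptp(b,0),len(b))
c=(c0+c1[:2])/2
th=P[near&(P[...,2]>.097)&(rr>.09)&(P[...,0]<.62)&(P[...,0]>.45)];print("thumb",th.mean(0),np.ptp(th,0),th.max(0))
bar=P[near&(abs(P[...,2]-.0625)<.004)&(rr<.125)&(rr>.088)];bar=bar[bar[:,0]>c[0]+.05]
print("bar",len(bar),bar.mean(0),"dir",np.polyfit(bar[:,1],bar[:,0],1), bar.min(0),bar.max(0))
yaw=np.arctan(-np.polyfit(bar[:,1],bar[:,0],1)[0])
for C in(c0,c1[:2]):
  for y in(yaw,):
    p=[*C,y];print(np.round(p,4));l=Sinv(p,bar);print("bar loc x",l[:,0].mean(),l[:,1].min(),l[:,1].max())
    for b in pin:print("pin",Sinv(p,b).mean(0))
    print("thumb",Sinv(p,th).mean(0),Sinv(p,th).min(0),Sinv(p,th).max(0))
    lp=Sinv(p,np.c_[pegs,0*pegs[:,0]]);a=np.degrees(np.arctan2(lp[:,1],lp[:,0]));print("wheel",np.radians((a-30+30)%60-30))
E
```

```text
[[0.5413 0.129 ]
 [0.542  0.0576]
 [0.4789 0.1643]
 [0.4806 0.0213]
 [0.4173 0.128 ]
 [0.4182 0.0565]]
centre from pegs [0.47969585 0.0928358 ] [0.0715 0.0716 0.0715 0.0716 0.0716 0.0714]
plate [0.47961485 0.09279869 0.15794593] 616
blob [0.56970017 0.19296184] [0.0353739  0.02083796 0.01014449] 222
blob [0.59045415 0.01878063] [0.01931522 0.01924034 0.00814666] 243
blob [0.57065282 0.17065101] [0.01218464 0.01851807 0.00560992] 104
thumb [0.51322954 0.18042391 0.38303659] [0.0871203  0.01676074 0.32454218] [0.5752542  0.18762573 0.4219064 ]
bar 775 [0.5717373  0.1370378  0.06326056] dir [-0.1316488   0.58977816] [0.54965584 0.01944466 0.05883763] [0.58686523 0.19328588 0.06649875]
[0.4797 0.0928 0.1309]
bar loc x 0.09702342452819479 -0.08598272115931561 0.09031939847286553
pin [0.10230307 0.0875219  0.06520778]
pin [ 0.10014492 -0.08787812  0.06199515]
pin [0.10033551 0.06527759 0.06321913]
thumb [0.04467904 0.08246192 0.38303659] [0.0202834  0.06628996 0.09736422] [0.10539444 0.09097424 0.4219064 ]
wheel [-0.12363231 -0.1215631  -0.12031289 -0.11815671 -0.12051549 -0.12151744]
[0.4796 0.0928 0.1309]
bar loc x 0.09710858017634322 -0.0859564957772956 0.09034562385488559
pin [0.10238823 0.08754812 0.06520778]
pin [ 0.10023008 -0.08785189  0.06199515]
pin [0.10042066 0.06530381 0.06321913]
thumb [0.0447642  0.08248814 0.38303659] [0.02036856 0.06631618 0.09736422] [0.10547959 0.09100046 0.4219064 ]
wheel [-0.12375813 -0.12055604 -0.12145042 -0.1170177  -0.12152261 -0.1213886 ]
```

```bash
python3 - <<'E'
from fit2 import *
w=dict(np.load("w1.npz"));P=cloud(w);v=w["depth"]>0
p=[.4797,.0928,.1016]
L=Sinv(p,P.reshape(-1,3));L=L[v.ravel()]
b=L[(abs(L[:,2]-.0625)<.003)&(abs(L[:,0]-.097)<.015)&(L[:,1]>-.02)&(L[:,1]<.06)]
k=np.polyfit(b[:,1],b[:,0],1);print("slope",k,len(b),b.min(0),b.max(0))
print("pin",L[(abs(L[:,2]-.062)<.004)&(np.hypot(L[:,0]-.104,L[:,1]+.086)<.02)].mean(0))
t=L[(L[:,2]>.095)&(L[:,2]<.12)&(L[:,1]>.05)&(abs(L[:,0]-.097)<.03)];print("thumb",t.mean(0),t.min(0),t.max(0))
ch=L[(L[:,2]>.0655)&(L[:,2]<.07)&(L[:,1]>.07)&(abs(L[:,0]-.097)<.03)];print("cheek",ch.mean(0),ch.min(0),ch.max(0))
E
```

```text
slope [-0.00370937  0.09666345] 586 [ 0.09058518 -0.00384154  0.06070352] [0.10237618 0.05989041 0.065494  ]
pin [ 0.10274707 -0.08501364  0.06209723]
thumb [0.10354025 0.25034661 0.10827476] [0.08078267 0.06914316 0.09504181] [0.12689025 0.30264492 0.11997862]
cheek [0.09909678 0.14026926 0.0677001 ] [0.08088252 0.07859615 0.06551795] [0.12699922 0.30159911 0.06996114]
```

```bash
cat > go.py <<'E'
from rig import *
import numpy as np,sys
from scipy.spatial.transform import Rotation as Ro
p=[.4797,.0928,.103]
def shifts(pts):
    o=get_obs();R=Ro.from_quat(o["tool_rot"]).as_matrix();c,s=np.cos(p[2]),np.sin(p[2])
    d=np.array(o["position"])-[p[0],p[1],0];print("t",o["time"],"now local",np.round([c*d[0]+s*d[1],-s*d[0]+c*d[1],d[2]],4)*1000,"F",np.round(o["ft_force"],1))
    for q in pts:
        q=np.array(q)/1000;X=np.array([p[0]+c*q[0]-s*q[1],p[1]+s*q[0]+c*q[1],q[2]])
        print((q*1000),"->",(R.T@(X-o["position"])*1000).round(1))
if __name__=="__main__":shifts(eval(sys.argv[1]))
E
python3 go.py "[(97,35,150),(97,35,93),(97,60,93),(97,78,93)]"
```

```text
t 2.5 now local [ 22.   11.1 332.7] F [-0.4 -0.8  1.1]
[ 97.  35. 150.] -> [-23.1 182.7  75.2]
[97. 35. 93.] -> [-23.1 239.7  75.2]
[97. 60. 93.] -> [-48.1 239.7  75.5]
[97. 78. 93.] -> [-66.1 239.7  75.7]
```

Emit:
jog_arm(
  series=[
    [-23,60,75,0,0,0,1],
    [-23,120,75,0,0,0,1],
    [-23,180,75,0,0,0,1],
    [-23,215,75,0,0,0,1],
    [-23,240,75,0,0,0,1],
    [-23,240,75,0,0,0,1],
    [-32,240,75,0,0,0,1],
    [-38,240,75,0,0,0,1],
    [-44,240,75,0,0,0,1],
    [-44,240,75,0,0,0,1],
  ],
)

```text
time: 3.75
position: [0.5703, 0.1603, 0.0934]
tool_rot: [-0.528, 0.47, -0.47, 0.529]
ft_force: [1.0, 0.0, -0.7]
grip_width: 0.0007
```

```bash
python3 - <<'E'
from h import *
from go import *
shifts([(97,65,93),(97,78,93)])
w=camera("wrist");np.savez("w2.npz",**w);cv2.imwrite("pics/w2.png",cv2.resize(w["img"][:,:,::-1],(800,600)))
s=camera("scene");crop(s,240,150,130,95,6,"pics/s2.png")
E
```

```text
t 3.75 now local [97.  57.8 93.4] F [ 1.   0.  -0.7]
[97. 65. 93.] -> [-7.2  0.4  0.1]
[97. 78. 93.] -> [-20.2   0.4   0.2]
```

View pics/w2.png

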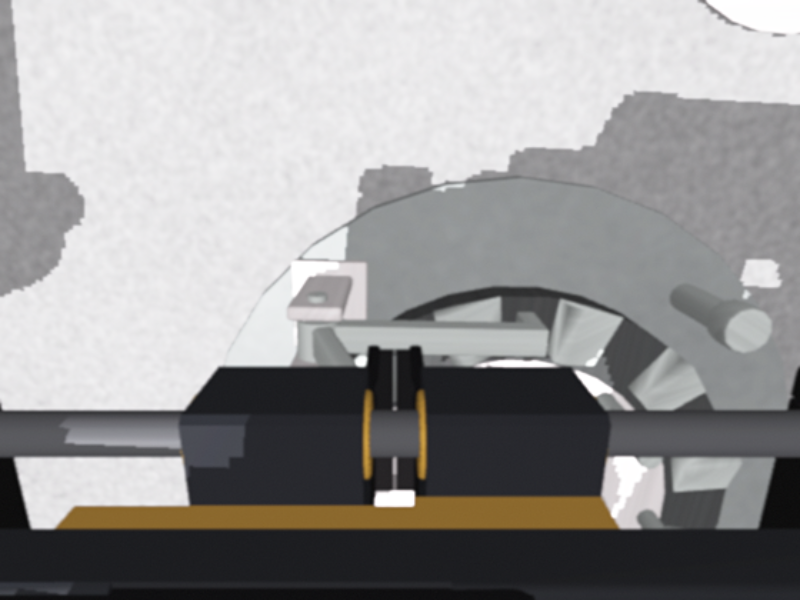

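View pics/s2.png

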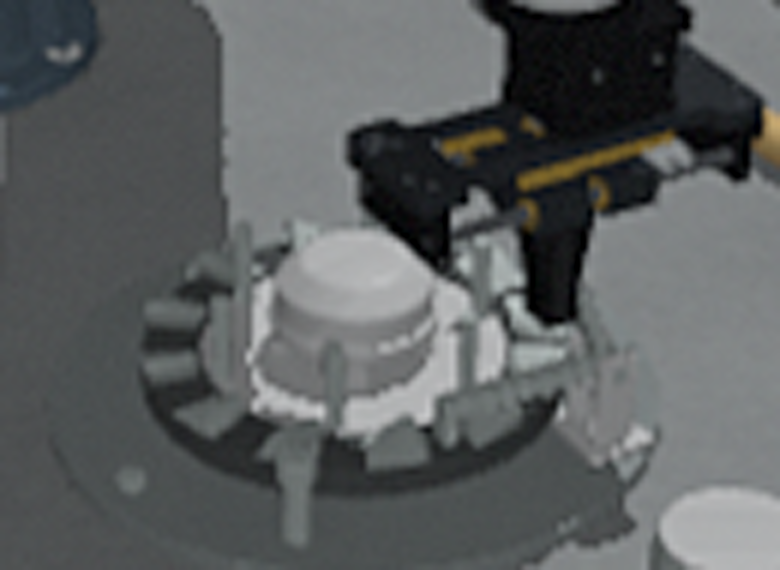

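The finger is just short of the thumb piece. In the wrist image the thumb is at (325,345) and the finger edge at (370,350). Next I push toward +y.

Emit:
jog_arm(
  series=[
    [-3,0,0,0,0,0,1],
    [-6,0,0,0,0,0,1],
    [-9,0,0,0,0,0,1],
    [-12,0,0,0,0,0,1],
    [-15,0,0,0,0,0,1],
    [-18,0,0,0,0,0,1],
    [-21,0,0,0,0,0,1],
    [-23,0,0,0,0,0,1],
    [-23,0,0,0,0,0,1],
  ],
)

```text
time: 4.97
position: [0.5675, 0.1827, 0.0926]
tool_rot: [-0.528, 0.47, -0.47, 0.528]
ft_force: [0.3, -1.2, 1.6]
grip_width: 0.0004
```

```bash
python3 - <<'E'
from h import *
from go import *
shifts([(97,65,93),(97,65,150),(97,50,150)])
w=camera("wrist");np.savez("w3.npz",**w);cv2.imwrite("pics/w3.png",cv2.resize(w["img"][:,:,::-1],(800,600)))
E
```

```text
t 4.975 now local [96.5 80.4 92.6] F [ 0.3 -1.2  1.6]
[97. 65. 93.] -> [15.4 -0.4  0.3]
[ 97.  65. 150.] -> [ 15.4 -57.4   0.3]
[ 97.  50. 150.] -> [ 30.4 -57.4   0.1]
```

View pics/w3.png

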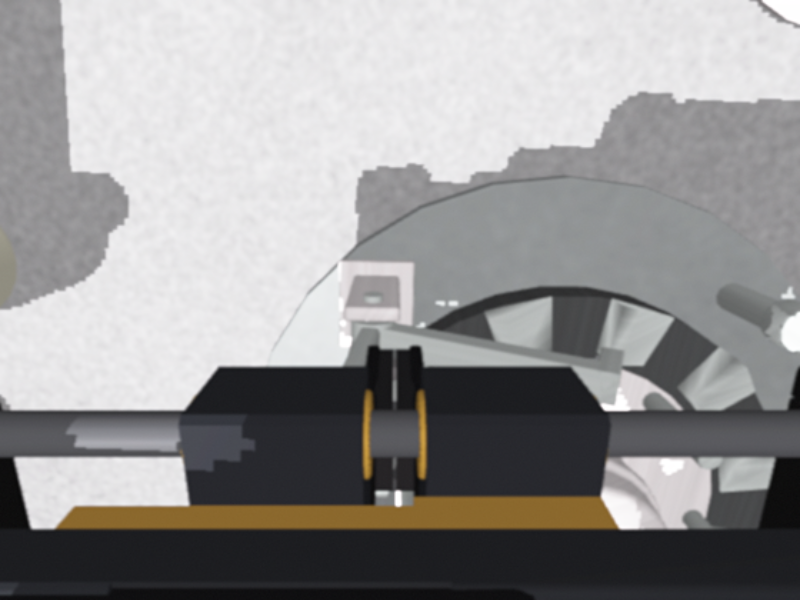

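The pawl has visibly risen. I'll back off, go up, and measure its angle from the viewing pose.

Emit:
jog_arm(
  series=[
    [8,0,0,0,0,0,1],
    [10,-30,0,0,0,0,1],
    [10,-85,0,0,0,0,1],
    [40,-140,-30,0,0,0,1],
    [60,-195,-60,0,0,0,1],
    [69,-240,-74,0,0,0,1],
    [69,-240,-74,0,0,0,1],
    [69,-240,-74,0,0,0,1],
  ],
)

```text
time: 6.02
position: [0.5011, 0.1054, 0.3318]
tool_rot: [0.528, -0.471, 0.47, -0.528]
ft_force: [0.3, -0.6, 0.1]
grip_width: 0.0006
```

```bash
cat > meas.py <<'E'
from fit2 import *
from go import *
def meas(fn):
    w=camera("wrist");np.savez(fn+".npz",**w);cv2.imwrite(f"pics/{fn}.png",cv2.resize(w["img"][:,:,::-1],(800,600)))
    P=cloud(w);v=w["depth"]>0;L=Sinv(p,P.reshape(-1,3)).reshape(P.shape)
    r=np.hypot(L[...,0],L[...,1])
    pg=np.array([b[:,:2].mean(0) for b in blobs(L,v&(r>.06)&(r<.082)&(L[...,0]<.08),.080,.092,20)])
    a=np.degrees(np.arctan2(pg[:,1],pg[:,0]));print("pegs",(pg*1000).round(1).tolist(),"wheel",np.radians((a-30+30)%60-30).round(3))
    Q=L[v];b=Q[(abs(Q[:,0]-.097)<.005)&(Q[:,1]<.055)&(Q[:,1]>-.0)&(Q[:,2]>.056)&(Q[:,2]<.17)]
    if len(b)>20:
        k=np.polyfit(b[:,1],b[:,2],1);print("pawl angle",-np.arctan(k[0]),"n",len(b),"ext",b.min(0).round(3),b.max(0).round(3))
    f=Q[(np.hypot(Q[:,0],Q[:,1])<.055)&(Q[:,2]>.08)&(Q[:,2]<.11)];f=f[f[:,2]>f[:,2].max()-.006] if len(f) else f;print("form top",f.mean(0).round(4) if len(f) else None)
    q=Q[(abs(Q[:,2]-.062)<.004)&(np.hypot(Q[:,0]-.104,Q[:,1]+.086)<.03)];print("pin",q.mean(0).round(4))
E
python3 - <<'E'
from meas import *
meas("w4")
shifts([(-30,-72,150),(-30,-72,62)])
E
```

```text
pegs [[65.1, 29.8], [58.6, -41.4], [6.7, 71.2], [-6.5, -71.2], [-58.3, 41.4], [-65.0, -29.9]] wheel [-0.094 -0.092 -0.094 -0.091 -0.095 -0.093]
pawl angle 0.35628858261050717 n 470 ext [0.092 0.    0.08 ] [0.102 0.054 0.106]
form top [0.0008 0.0005 0.0936]
pin [ 0.1026 -0.0853  0.0621]
t 6.075 now local [ 22.5  10.4 331. ] F [0.5 0.1 0.2]
[-30. -72. 150.] -> [ 82.  181.1 -52.9]
[-30. -72.  62.] -> [ 82.  269.1 -52.6]
```

The pawl is at 0.356 rad, clear of the teeth, and the wheel is still in its old notch at -0.093. The form and pin haven't moved. Next I push peg4, at local (-6.5,-71), toward stand +x.

Emit:
jog_arm(
  series=[
    [40,60,-30,0,0,0,1],
    [82,120,-53,0,0,0,1],
    [82,180,-53,0,0,0,1],
    [82,230,-53,0,0,0,1],
    [82,268,-53,0,0,0,1],
    [82,269,-53,0,0,0,1],
    [81,269,-46,0,0,0,1],
    [80,269,-41,0,0,0,1],
    [79,269,-37,0,0,0,1],
    [79,269,-33,0,0,0,1],
    [79,269,-29,0,0,0,1],
    [79,269,-26,0,0,0,1],
    [79,269,-23,0,0,0,1],
    [79,269,-20,0,0,0,1],
    [79,269,-18,0,0,0,1],
    [79,269,-16,0,0,0,1],
    [79,269,-15,0,0,0,1],
    [79,269,-15,0,0,0,1],
  ],
)

```text
time: 8.32
position: [0.4958, 0.0253, 0.0633]
tool_rot: [0.528, -0.471, 0.47, -0.528]
ft_force: [-2.3, 1.2, 0.0]
grip_width: 0.0005
```

```bash
python3 - <<'E'
from meas import *
shifts([(16,-69,62)])
try: meas("w5")
except Exception as e: print(e)
E
```

```text
t 8.325 now local [  9.  -68.8  63.3] F [-2.3  1.2  0. ]
[ 16. -69.  62.] -> [0.3 1.3 7. ]
pegs [[70.5, -14.9], [21.3, -68.6]] wheel [0.315 0.301]
pawl angle -0.08638200710110848 n 2721 ext [0.092 0.    0.087] [0.102 0.029 0.106]
form top [0.0055 0.0052 0.0934]
pin [ 0.1026 -0.0856  0.0622]
```

View pics/w5.png

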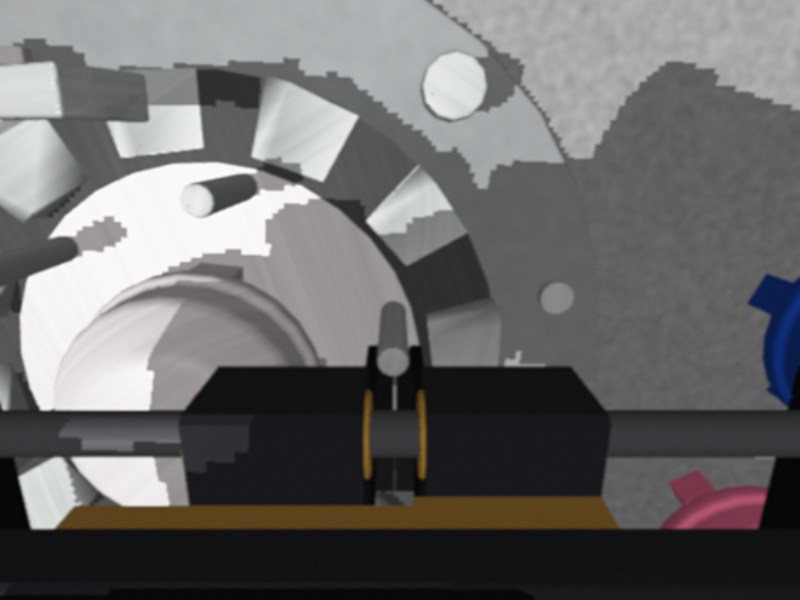

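The wheel is at about 0.31, with the peg resting on the fingertip at px (393,360). Another 9 mm or so should bring it to about 0.44.

Emit:
jog_arm(
  series=[
    [0,0,2,0,0,0,1],
    [0,0,4,0,0,0,1],
    [0,0,6,0,0,0,1],
    [0,0,7.5,0,0,0,1],
    [0,0,8.5,0,0,0,1],
    [0,0,9,0,0,0,1],
    [0,0,9,0,0,0,1],
    [0,0,0,0,0,0,1],
    [0,-60,-8,0,0,0,1],
    [0,-120,-8,0,0,0,1],
    [-40,-180,0,0,0,0,1],
    [-79,-240,7,0,0,0,1],
    [-79,-269,7,0,0,0,1],
    [-79,-269,7,0,0,0,1],
    [-79,-269,7,0,0,0,1],
  ],
)

```text
time: 10.25
position: [0.4945, 0.1039, 0.3327]
tool_rot: [-0.528, 0.47, -0.471, 0.528]
ft_force: [-0.2, -0.0, -0.2]
grip_width: 0.0005
```

```bash
python3 - <<'E'
from meas import *
meas("w6")
shifts([(98,18,130),(98,18,64),(98,18,62)])
E
```

```text
pegs [[71.3, -5.8], [40.5, 58.8], [30.7, -64.8], [-30.8, 64.6], [-40.6, -59.0], [-71.2, 5.8]] wheel [0.443 0.444 0.443 0.445 0.444 0.443]
pawl angle 0.3676458052278232 n 487 ext [0.092 0.001 0.08 ] [0.102 0.054 0.106]
form top [0.0002 0.0005 0.0937]
pin [ 0.1025 -0.0852  0.0622]
t 10.3 now local [ 15.2   9.5 331.8] F [0.8 0.2 0.4]
[ 98.  18. 130.] -> [ -7.6 201.8  82.9]
[98. 18. 64.] -> [ -7.7 267.8  82.9]
[98. 18. 62.] -> [ -7.7 269.8  82.9]
```

View pics/w6.png

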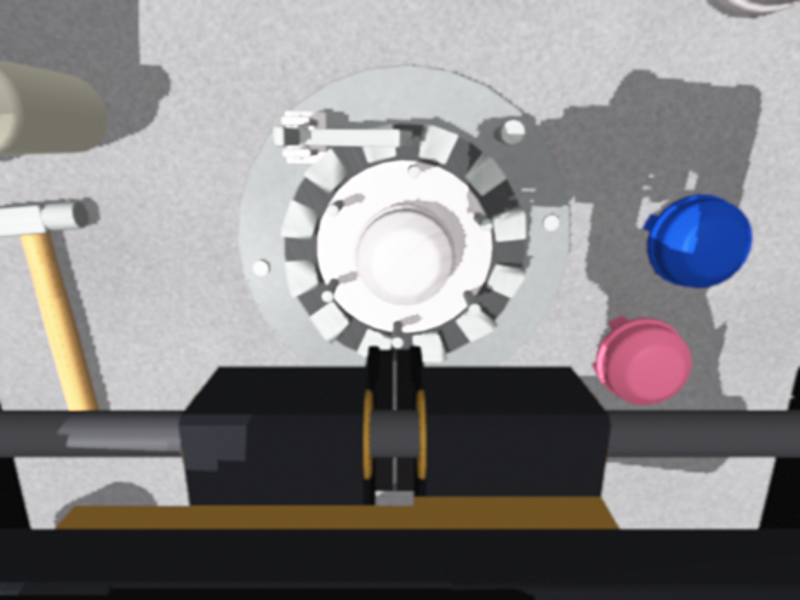

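The wheel is at 0.444, mid-window, and the pawl, form and pin are as expected. Now I press the bar down near the nose.

Emit:
jog_arm(
  series=[
    [-8,60,40,0,0,0,1],
    [-8,120,84,0,0,0,1],
    [-8,180,84,0,0,0,1],
    [-8,215,84,0,0,0,1],
    [-8,225,84,0,0,0,1],
    [-8,235,84,0,0,0,1],
    [-8,243,84,0,0,0,1],
    [-8,250,84,0,0,0,1],
    [-8,256,84,0,0,0,1],
    [-8,260,84,0,0,0,1],
    [-8,263,84,0,0,0,1],
    [-8,266,84,0,0,0,1],
    [-8,268,84,0,0,0,1],
    [-8,268,84,0,0,0,1],
  ],
)

```text
time: 12.05
position: [0.5762, 0.1221, 0.0643]
tool_rot: [0.528, -0.47, 0.47, -0.528]
ft_force: [-0.5, -0.0, 0.3]
grip_width: 0.0002
```

```bash
python3 go.py "[(100,18,62)]"
```

```text
t 12.05 now local [99.  19.2 64.3] F [-0.5 -0.   0.3]
[100.  18.  62.] -> [1.3 2.3 1. ]
```

Emit:
jog_arm(
  series=[
    [0,1,0,0,0,0,1],
    [0,2,0,0,0,0,1],
    [0,2,0,0,0,0,1],
  ],
)

```text
time: 12.42
position: [0.5763, 0.122, 0.0627]
tool_rot: [0.528, -0.47, 0.47, -0.528]
ft_force: [-0.6, -0.0, 1.5]
grip_width: 0.0005
```

```bash
python3 go.py "[(100,18,62)]"
```

```text
t 12.425 now local [99.1 19.1 62.7] F [-0.6 -0.   1.5]
[100.  18.  62.] -> [1.1 0.7 0.9]
```

Emit:
jog_arm(
  series=[
    [0,1,0,0,0,0,1],
    [0,2,0,0,0,0,1],
    [0,2,0,0,0,0,1],
    [0,2,0,0,0,0,1],
  ],
)

```text
time: 12.92
position: [0.5764, 0.122, 0.0625]
tool_rot: [-0.528, 0.47, -0.47, 0.528]
ft_force: [-3.1, -1.1, 12.5]
grip_width: 0.0007
```

The force rose to 12.5 N at z = 62.5 mm, so the bar is seated. I'll back off and check.

Emit:
jog_arm(
  series=[
    [0,-10,0,0,0,0,1],
    [0,-60,0,0,0,0,1],
    [0,-120,0,0,0,0,1],
    [8,-180,-40,0,0,0,1],
    [8,-240,-84,0,0,0,1],
    [8,-270,-84,0,0,0,1],
    [8,-270,-84,0,0,0,1],
    [8,-270,-84,0,0,0,1],
  ],
)

```text
time: 13.92
position: [0.4937, 0.1044, 0.3302]
tool_rot: [0.528, -0.47, 0.47, -0.528]
ft_force: [0.5, -0.9, -0.8]
grip_width: 0.0005
```

```bash
python3 - <<'E'
from meas import *
meas("w7")
shifts([])
c=camera("top");c0=dict(np.load("top0.npz"))
d=cv2.absdiff(c["img"],c0["img"]).max(2)
for n,(u,v) in dict(tin=(234,158),brim=(276,158),crown=(324,156),sprayer=(157,210),spanner=(392,224),mallet=(160,272)).items():print(n,d[v-18:v+18,u-14:u+14].mean().round(1))
cv2.imwrite("pics/t7.png",c["img"][:,:,::-1])
E
```

```text
pegs [[71.2, -5.6], [40.5, 58.9], [30.8, -64.7], [-30.6, 64.4], [-40.3, -58.9], [-71.3, 5.5]] wheel [0.445 0.445 0.445 0.443 0.447 0.446]
pawl angle -0.010775202038744842 n 439 ext [0.092 0.    0.061] [0.102 0.054 0.066]
form top [0.0005 0.0005 0.0938]
pin [ 0.1026 -0.0851  0.0621]
t 13.975 now local [ 14.8  10.1 329.4] F [ 0.2 -0.8  0. ]
tin 1.6
brim 1.8
crown 1.8
sprayer 1.4
spanner 1.8
mallet 1.7
```

View pics/w7.png

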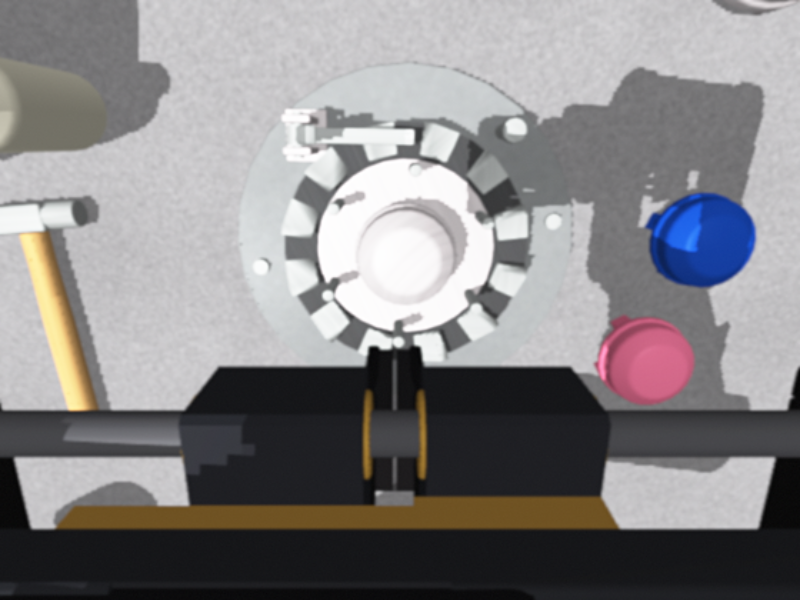

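View pics/t7.png

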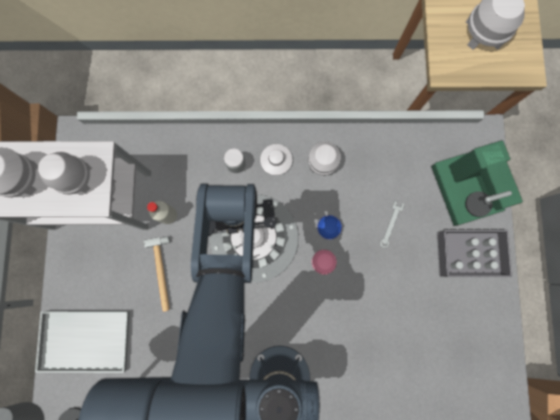

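The bar is level, with the nose seated at px (412,135). The wheel is at 0.445, nothing else has moved, and the arm is clear. Handing in.

```bash
python3 -c "
from rig import *
print(hand_in())"
```

```text
the job is handed in; nothing more can be done
None
```

The pawl is pressed down in the next tooth gap with the wheel one notch back, and I handed the job in at about 14 s. No verdict is reported.

With the shut fingertips I:
1. pushed the thumb piece, which lifted the pawl to about 0.36 rad with the wheel still at -0.093 rad;
2. pushed peg4 until the wheel stood at 0.444 rad;
3. pressed the bar down near the nose until the force rose to 12.5 N.

The last checks, from the wrist camera's depth image and the top view:

| Item | Last reading |
|---|---|
| Pawl | -0.01 rad, level within measuring error |
| Wheel | 0.445 rad, unchanged by pressing the pawl down |
| Hat form | within 1 mm of the wheel's middle |
| Pin | unmoved, at x 102.6, y -85.1 mm in the stand's frame |
| Bystanders | no change in the top view |
| Arm | clear of everything, TCP about 0.33 m high |

During the peg push two readings came out wrong: form about 5 mm off-centre, pawl -0.09 rad. The gripper hid part of the view then, and both read normally in the next clear view. No check failed.

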